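Isolate the drive unit and draw its fuse carrier

TASK

Isolate the yellow unit: slide its blue isolator grip all the way towards the red mark, so that its steel tongue clears the fuse carrier. Then pinch the carrier's two orange side catches together, lift the carrier straight out of its socket and finish while still holding it by the pinched catches, level and still, with its underside about a hand's breadth (10 cm) above the top of the unit. Leave the isolator at the red end, and leave the other things on the bench where they are.

Things in the scene. Friction and masses are not known exactly. Their poses are not given: they have to be found in the camera images.
- unit: Yellow metal drive unit, a fixed block 160 (its x) x 260 (its y) x 60 mm high on the bench, yaw within 0.55 rad of 0. Origin: centre of its underside; z up; top at z = 60 mm. The carrier's socket is centred at x = 0, y = -60 mm. The isolator's track runs along x = 0 on the top towards +y, where a red bar marks its end. The top is flat and clear beside the catches and the isolator grip.
- isolator (a joint): Travel of the isolator grip along the unit's +y, in m: 0 = on, between the green patches; 0.050 = end stop at the red bar, off. Starts at 0 to 0.012. It slides with about 2 N of friction and stays where it is left. From 0.022 on, its tongue is clear of the carrier; fully off means over 0.045.
- isolator_grip (a point): Point in the isolator's blue upright grip fin, on its centre line, 32 mm above the unit's top; moves with it (joint 0: x = 0, y = 30 mm in the unit's frame). Fin 14 mm thick (unit x), 26 mm long (unit y), its top 45 mm above the unit's top; black foot under it 20 x 34 mm, top 13 mm above the unit's.
- isolator_tongue (a point): Tip of the isolator's steel tongue, which runs 63 mm from the fin's centre towards -y, 24 mm wide, 9 to 13 mm above the unit's top. When on, it lies 2 mm over the carrier's white shoulder and blocks the carrier from rising. It moves with the grip.
- fuse_carrier: Loose dark grey fuse carrier, about 0.2 kg, in the unit's socket at the unit's yaw. Origin: centre of its underside, 30 mm above the bench when seated; z up. Body 28 (x) x 50 (y) x 66 mm high, 36 mm of it above the unit's top; white shoulder 22 x 24 x 6 mm on its +y side; an orange catch on each x side. Fits with 2 mm play; must rise 30 mm to be out.
- catch_near (a joint): Inward travel, in m, of the orange catch on the carrier's -x side (the robot's side): 0 = sprung out, 0.008 = at its stop. Out, its nose hooks under a lip of the socket and the carrier cannot be drawn; both catches must be in by more than 0.005. The spring pushes back with 2.3 N when out, 5.9 N fully in.
- catch_far (a joint): The same for the orange catch on the carrier's +x side, inward travel in m, 0 out to 0.008 fully in.
- catch_near_pad (a point): Middle of the outer ribbed face of the catch on the -x side, 53 mm above the carrier's underside (23 mm above the unit's top when seated). The catch is 24 mm wide (y) and reaches 38 mm above the unit's top. The two catches' outer faces are 56 mm apart when out, 40 mm fully pinched.
- catch_far_pad (a point): The same point on the catch on the +x side.
- screwdriver: Bystander: red-handled screwdriver 190 mm long, lying beside the unit. Origin at its middle, underneath.
- multimeter: Bystander: yellow multimeter 90 x 160 x 44 mm lying beside the unit's -y end. Origin: centre of its underside.
- drive_gear: Bystander: brass gear blank, 56 mm diameter, 22 mm high at its hub, near the unit's +y end. Origin: centre of its underside.
- grease_tube: Bystander: standing white grease cartridge with red cap, 58 mm diameter, 210 mm high, on the right. Origin: centre of its underside.
- spray_bottle: Bystander: standing white spray bottle with black head, 80 mm diameter, 185 mm high, on the right. Origin: centre of its underside.
- carton: Bystander: flat white and red carton 70 x 150 x 35 mm, on the left. Origin: centre of its underside.
- parts_bin: Bystander: open red bin 140 x 110 x 60 mm, on the left. Origin: centre of its underside.
Mind the look-alikes: they are no part of the job. Of the things that look like the fuse_carrier, the largest one is meant.

How it is judged:
By the outcome, as a careful person would: the job done as asked, in the order asked, and still so for the second after the job is handed in, while the arm keeps its last pose, push and grip.
It also fails if it takes over 38 s, if anything falls off the work surface, if the arm or the gripper's body presses on something with over 40 N, if the wrist force passes 120 N, or if a joint passes its speed limit or range.

ROBOT

A 7-joint arm with a two-finger parallel gripper is mounted at the origin on the work surface. World frame = base frame: x ahead of the robot, y to its left, z up, the work surface at z = 0. Lengths are in m, angles in degrees, forces in N, time in s.
With the tool pointing down it reaches from about 0.425 to 0.875 m from the base axis. Payload 4.7 kg.
Tool frame: the origin (TCP) lies between the finger pads; the fingertips stand 8 mm ahead of it and the grasp point (between the pads) lies 11 mm behind it (env.tip_extent is the distance from the TCP to the fingertips, in m); z points along the fingers, y is the line along which they close (so a half turn about z gives the same grasp; the last joint's range is limited). The gripper opens to 87 mm and grips with 3 to 60 N. Pads are 19 mm wide; open, the fingers measure 117 mm over their backs; the gripper's body (75 mm by 190 mm) begins 51 mm behind the grasp point.
Start: joints at [-69.379, 18.392, -4.016, 83.108, 1.295, 78.541, -3.26], TCP at [0.22, 0.612, 0.231] pointing down, gripper open.
Joint ranges: [-163.93, 163.93], [-17.29, 119.83], [-79.2, 71.16], [3.27, 140.29], [-89.18, 269.18], [5.43, 117.66], [-154.24, 154.24]. Speed limits (degrees/s): [147.25, 147.25, 180, 180, 180, 180, 180].

INTERFACE

Orientations are given as [roll, pitch, yaw] about the fixed x, y, z axes, in that order (R = Rz(yaw) Ry(pitch) Rx(roll)).
In Python, from cell import sensors, vision, workorder, env gives the robot as it stands.
- The arm moves only by the tool drive_tool, never from a script. Its argument "moves" is a list of rows, each an object of numbers: "x", "y", "z": the shift along the tool's x, y, z in mm; "rx", "ry", "rz": the turn, a rotation vector about the tool's x, y, z in rad; "fingers": the closure, from -1 (fully open) to 1 (shut). In form: [{"x": .., "y": .., "z": .., "rx": .., "ry": .., "rz": .., "fingers": ..}, ...]. A call has 1 to 20 rows; each row is the pose to reach, as a shift and turn from the pose commanded when the call began, along the tool's axes at that moment; what a row does not reach only later rows make up. A row lasts 1/8 s, in which the tool goes at most 62.5 mm and 10.7 degrees, less where a joint would pass 70% of its speed; a pose out of reach is approached as far as the arm can. A call with a gripper value outside its range is refused whole. The fingers move at their own pace and stop on an object; "force" is the grip in N (left out, the last holds). Time passes only in rows, so rows that repeat a pose let the fingers close. It gives the time, the measured TCP pose, the force, the opening and the grip force at its end, in the units of the state.
- sensors.get_obs(): the state, without advancing time (a new reading comes with each control period).
- vision.read_camera(name): name is "scene" or "top"; returns a dict with "image" (400x640x3 uint8, red, green, blue), "fx", "fy", "cx", "cy" (pixels), "R" (3x3) and "t" (3): a world point X has camera coordinates R X + t. Camera axes: x right, y down, z forward; pixel columns grow to the right and rows downward; lengths in m; the calibration is good to about 2 mm. A picture is of the moment at which its call begins. There is no depth.
- workorder.sign_off(): hands the job in; it is judged then, once.
The state is a dict: "time_s": time; "qpos": joint angles; "joint_velocities": joint speeds; "effort": joint torques, N m; "tool_pos": TCP position; "tool_rot": TCP orientation; "force": force on the tool from outside, world axes, zero at the start; "wrist_torque": the same for the moment, N m; "grip_width": finger opening in m; "grasp_force": force on a finger pad.
Only numpy, scipy, OpenCV 4.12 (cv2) and the standard library are available. Lean on these libraries where they do the work, as an engineer would, in place of code of your own. Each camera call takes 0.05 s, during which the arm holds its last target. There are 200 camera calls.

## Working session

There is one attempt and no reset: what is moved stays moved. The work goes in short steps, Python scripts to look and compute and a tool call to move; the robot and the scene stay as the last step left them, time stands still between calls to the robot, and variables do not carry over. Pictures are saved under pics/ and viewed, at most 10 in all, crops included, and the job is handed in when it is done.

Besides the shell and the picture viewer there is one more tool, called after "Call:" as a command line: name --argument value ..., lists and objects as JSON in quotes. drive_tool: Moves the arm, as the interface text tells. Its arguments: {"type":"object","properties":{"moves":{"type":"array"},"force":{"type":"number"}},"required":["moves"]}

```bash
mkdir -p pics; cat > h.py <<'E'
import numpy as np, cv2
from cell import sensors, vision, workorder, env
def snap(n,f):
    c=vision.read_camera(n); cv2.imwrite('pics/'+f,c['image'][:,:,::-1]); 
    np.savez('pics/'+f+'.npz',**{k:c[k] for k in('fx','fy','cx','cy','R','t','image')}); return c
def ray(c,u,v,z):
    R=np.array(c['R']);t=np.array(c['t']);o=-R.T@t
    d=R.T@np.array([(u-c['cx'])/c['fx'],(v-c['cy'])/c['fy'],1]); return o+d*(z-o[2])/d[2]
def proj(c,X):
    p=np.array(c['R'])@X+np.array(c['t']); return c['fx']*p[0]/p[2]+c['cx'],c['fy']*p[1]/p[2]+c['cy']
E
python3 - <<'E'
from h import *
for n in('scene','top'):
    c=snap(n,n+'1.png'); print(n,-np.array(c['R']).T@c['t'],c['fx'])
o=sensors.get_obs();print(o)
E
```

```text
scene [ 1.64503385 -0.40408257  1.11747578] 503.2026827919719
top [ 0.45839806 -0.00399879  1.30178446] 389.1575402569961
{'time_s': 0.1, 'qpos': array([-69.37843063,  18.43284835,  -4.0146562 ,  83.16637241,
         1.29468548,  78.54109383,  -3.26045689]), 'joint_velocities': array([ 0.03834227, -0.15120111,  0.0224952 , -0.19103468, -0.03404697,
        0.00431564, -0.06264561]), 'effort': array([-4.99817088e-04, -4.92573667e+01, -4.05964544e-01, -3.13399243e+01,
       -6.40377402e-02,  3.95851058e-02,  7.33568982e-05]), 'tool_pos': array([0.22021934, 0.61105866, 0.22960651]), 'tool_rot': array([-1.79904894e+02,  5.39199182e-03,  1.60186645e+02]), 'force': array([ 0.10170016, -0.18009146,  0.12280662]), 'wrist_torque': array([-0.0202983 , -0.03074549,  0.03000129]), 'grasp_force': 0.0, 'grip_width': 0.08696455745648972}
```

View pics/top1.png

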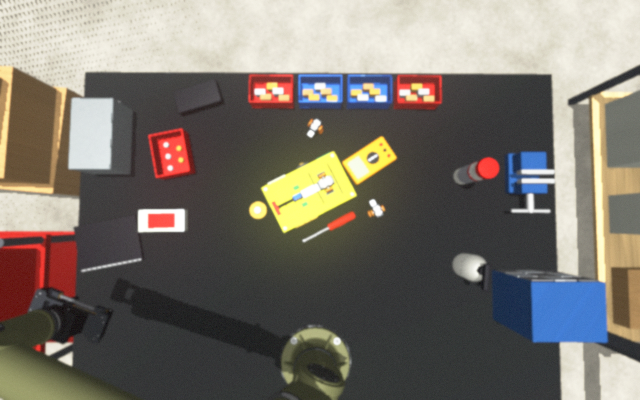

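View pics/scene1.png

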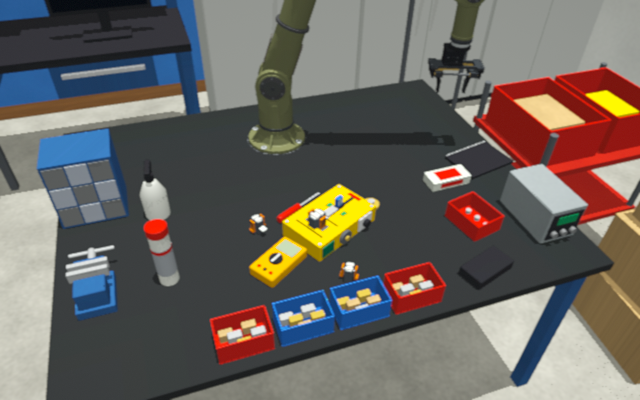

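The top view shows the unit at about (308,191), with the carrier towards (325,182) and the red bar at (276,207). Two small look-alikes lie at (315,127) and (376,209). I'll zoom in on the unit.

```bash
python3 - <<'E'
from h import *
a=cv2.imread('pics/top1.png')[140:245,240:370]; b=cv2.imread('pics/scene1.png')[175:265,270:390]
cv2.imwrite('pics/ct.png',cv2.resize(a,None,fx=6,fy=5.7 and 6,interpolation=cv2.INTER_CUBIC)[:600])
cv2.imwrite('pics/cs.png',cv2.resize(b,None,fx=6,fy=6,interpolation=cv2.INTER_CUBIC))
E
```

```text
(no output)
```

View pics/ct.png

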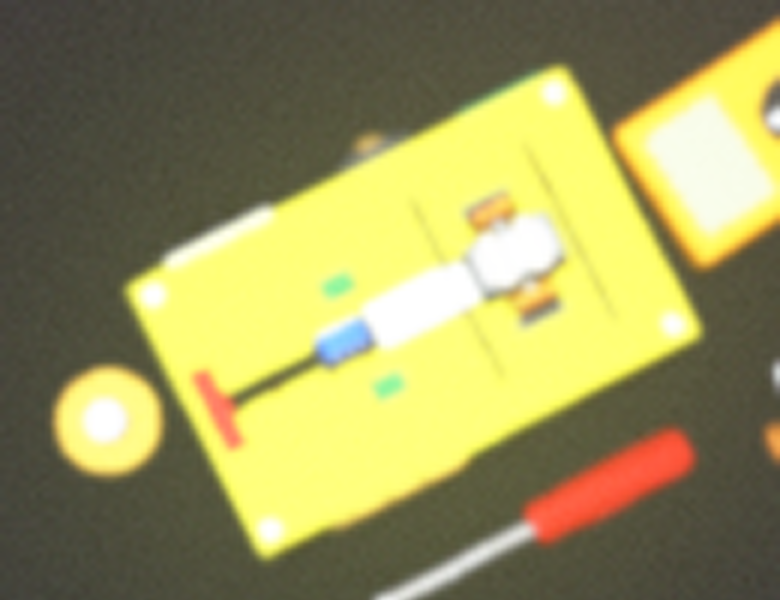

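View pics/cs.png

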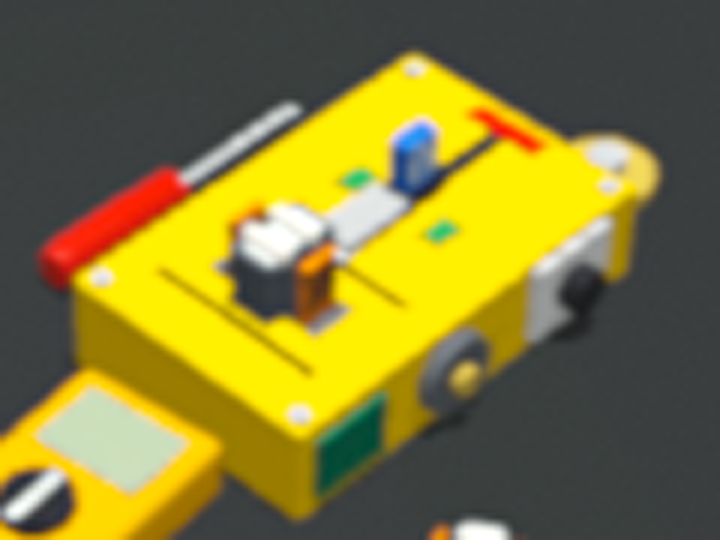

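The crops show the unit's top corners: (128,290), (565,67), (702,335), (262,557) in the top crop and (415,53), (637,192), (300,437), (75,288) in the scene crop. The blue fin is at (343,340) in the top crop, with its top at (416,131) in the scene crop. The carrier is at (515,255) in the top crop.

```bash
cat > fit.py <<'E'
from h import *
from scipy.optimize import least_squares
T=dict(np.load('pics/top1.png.npz'));S=dict(np.load('pics/scene1.png.npz'))
px=lambda p,o:((p[0]+.5)/6-.5+o[0],(p[1]+.5)/6-.5+o[1])
K=[(.08,.13),(.08,-.13),(-.08,-.13),(-.08,.13)]
ct=[px(p,(240,140)) for p in [(128,290),(565,67),(702,335),(262,557)]]
cs=[px(p,(270,175)) for p in [(637,192),(300,437),(75,288),(415,53)]]
def W(q,p):
    c,s=np.cos(q[2]),np.sin(q[2]);return np.array([q[0]+c*p[0]-s*p[1],q[1]+s*p[0]+c*p[1],p[2]])
def solve(use):
    f=lambda q:np.concatenate([np.subtract(proj(c,W(q,(*k,.06))),m) for c,ms in use for k,m in zip(K,ms)])
    r=least_squares(f,[.6,0,.4]);return r.x,f(r.x).round(2)
if __name__=='__main__':
    for u in([(T,ct)],[(S,cs)],[(T,ct),(S,cs)]):
        q,e=solve(u);print(q.round(4),np.degrees(q[2]),e)
    for j in(0,.006,.012):
        for c,o,n in((T,(240,140),'top'),(S,(270,175),'scene')):
            f=lambda p:tuple(((np.array(proj(c,W(q,p)))-o+.5)*6-.5).round(0))
            print(j,n,'fin top',[f((a,.03+j+b,.105)) for a in(-.007,.007) for b in(-.013,.013)],'carrier',f((0,-.06,.096)))
    for m in (0,-.03): print(W(q,(0,-.06,0)),W(q,(0,.03,0)))
E
python3 fit.py
```

```text
[0.5492 0.022  0.478 ] 27.387234655704873 [ 0.27 -0.27 -0.29  0.4  -0.31 -0.04  0.33 -0.07]
[0.5545 0.0234 0.4792] 27.457608249665867 [ 0.03 -0.42  0.17  0.63 -0.06 -0.88 -0.17  0.66]
[0.5511 0.023  0.479 ] 27.44226173363223 [-0.03 -0.84 -0.63 -0.22 -0.62 -0.69  0.07 -0.67 -0.49 -1.04 -0.33 -0.13
 -0.47 -1.57 -0.6   0.09]
0 top fin top [(np.float64(388.0), np.float64(328.0)), (np.float64(342.0), np.float64(351.0)), (np.float64(375.0), np.float64(304.0)), (np.float64(330.0), np.float64(327.0))] carrier (np.float64(514.0), np.float64(250.0))
0 scene fin top [(np.float64(374.0), np.float64(145.0)), (np.float64(407.0), np.float64(122.0)), (np.float64(394.0), np.float64(157.0)), (np.float64(427.0), np.float64(134.0))] carrier (np.float64(280.0), np.float64(235.0))
0.006 top fin top [(np.float64(377.0), np.float64(334.0)), (np.float64(332.0), np.float64(357.0)), (np.float64(365.0), np.float64(310.0)), (np.float64(320.0), np.float64(332.0))] carrier (np.float64(514.0), np.float64(250.0))
0.006 scene fin top [(np.float64(381.0), np.float64(139.0)), (np.float64(415.0), np.float64(117.0)), (np.float64(401.0), np.float64(152.0)), (np.float64(435.0), np.float64(129.0))] carrier (np.float64(280.0), np.float64(235.0))
0.012 top fin top [(np.float64(367.0), np.float64(339.0)), (np.float64(322.0), np.float64(362.0)), (np.float64(354.0), np.float64(315.0)), (np.float64(309.0), np.float64(338.0))] carrier (np.float64(514.0), np.float64(250.0))
0.012 scene fin top [(np.float64(389.0), np.float64(134.0)), (np.float64(423.0), np.float64(111.0)), (np.float64(409.0), np.float64(146.0)), (np.float64(443.0), np.float64(123.0))] carrier (np.float64(280.0), np.float64(235.0))
[ 0.57879693 -0.03021146  0.        ] [0.53732003 0.04966136 0.        ]
[ 0.57879693 -0.03021146  0.        ] [0.53732003 0.04966136 0.        ]
```

```bash
cat > go.py <<'E'
import sys
from fit import *
from scipy.spatial.transform import Rotation as Ro
# go.py ux uy z : target in unit frame (mm), TCP height world mm
q=(.5515,.0228,np.radians(27.4))
a=[float(v)/1e3 for v in sys.argv[1:4]]
o=sensors.get_obs();Rc=Ro.from_euler('xyz',o['tool_rot'],degrees=True);Rd=Ro.from_euler('xyz',[180,0,117.4],degrees=True)
d=W(q,a)-o['tool_pos'];u=W((0,0,-q[2]),o['tool_pos']-[q[0],q[1],0])
print('t',o['time_s'],'unit-frame tcp mm',(u*1e3).round(1),'rot',o['tool_rot'].round(2),'F',o['force'].round(1),'w',o['grip_width'],o['grasp_force'])
print('world target',W(q,a),'shift mm',(Rc.inv().apply(d)*1e3).round(1),'rotvec',(Rc.inv()*Rd).as_rotvec().round(4))
E
python3 go.py 0 41 180
```

```text
t 0.1 unit-frame tcp mm [-23.4 674.7 229.6] rot [-1.7990e+02  1.0000e-02  1.6019e+02] F [ 0.1 -0.2  0.1] w 0.08696455745648972 0.0
world target [0.53263181 0.05920043 0.18      ] shift mm [-481.  -413.2   50.3] rotvec [-1.500e-03  7.000e-04  7.468e-01]
```

Call:
drive_tool --moves '[{"x": -48,"y": -41,"z": 5,"rz": 0.075},{"x": -96,"y": -82,"z": 10,"rz": 0.15},{"x": -144,"y": -123,"z": 15,"rz": 0.225},{"x": -192,"y": -164,"z": 20,"rz": 0.3},{"x": -240,"y": -205,"z": 25,"rz": 0.37},{"x": -288,"y": -246,"z": 30,"rz": 0.45},{"x": -336,"y": -288,"z": 35,"rz": 0.52},{"x": -384,"y": -330,"z": 40,"rz": 0.6},{"x": -432,"y": -371,"z": 45,"rz": 0.67},{"x": -460,"y": -395,"z": 50,"rz": 0.72},{"x": -475,"y": -408,"z": 50,"rz": 0.747},{"x": -481,"y": -413,"z": 50,"rz": 0.747},{"x": -481,"y": -413,"z": 50,"rz": 0.747},{"x": -481,"y": -413,"z": 50,"rz": 0.747},{"x": -481,"y": -413,"z": 50,"rz": 0.747}]'

```text
invalid input at $.moves[0]: expected keys x, y, z, rx, ry, rz, fingers
```

```bash
python3 go.py 0 41 86; python3 - <<'E'
from h import *
c=snap('scene','s2.png'); cv2.imwrite('pics/s2c.png',cv2.resize(c['image'][130:265,250:410,::-1],None,fx=4,fy=4,interpolation=cv2.INTER_CUBIC))
E
```

```text
t 0.1 unit-frame tcp mm [-23.4 674.7 229.6] rot [-1.7990e+02  1.0000e-02  1.6019e+02] F [ 0.1 -0.2  0.1] w 0.08696455745648972 0.0
world target [0.53263181 0.05920043 0.086     ] shift mm [-481.  -413.1  144.3] rotvec [-1.500e-03  7.000e-04  7.468e-01]
```

View pics/s2c.png

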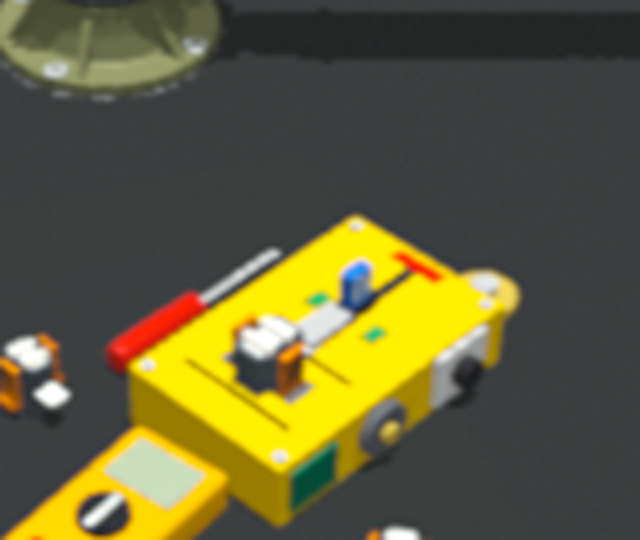

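The move was refused because every row needs all its keys. The picture shows the scene unchanged, with the fin at (357,285) and the carrier at (268,350).

Call:
drive_tool --moves '[{"x": -48,"y": -41,"z": 5,"rx": 0,"ry": 0,"rz": 0.075,"fingers": -1},{"x": -96,"y": -82,"z": 10,"rx": 0,"ry": 0,"rz": 0.15,"fingers": -1},{"x": -144,"y": -123,"z": 15,"rx": 0,"ry": 0,"rz": 0.225,"fingers": -1},{"x": -192,"y": -164,"z": 20,"rx": 0,"ry": 0,"rz": 0.3,"fingers": -1},{"x": -240,"y": -205,"z": 25,"rx": 0,"ry": 0,"rz": 0.37,"fingers": -1},{"x": -288,"y": -246,"z": 30,"rx": 0,"ry": 0,"rz": 0.45,"fingers": -1},{"x": -336,"y": -288,"z": 35,"rx": 0,"ry": 0,"rz": 0.52,"fingers": -1},{"x": -384,"y": -330,"z": 40,"rx": 0,"ry": 0,"rz": 0.6,"fingers": -1},{"x": -432,"y": -371,"z": 45,"rx": 0,"ry": 0,"rz": 0.67,"fingers": -1},{"x": -460,"y": -395,"z": 50,"rx": 0,"ry": 0,"rz": 0.72,"fingers": -1},{"x": -475,"y": -408,"z": 50,"rx": 0,"ry": 0,"rz": 0.747,"fingers": -1},{"x": -481,"y": -413,"z": 50,"rx": 0,"ry": 0,"rz": 0.747,"fingers": -1},{"x": -481,"y": -413,"z": 50,"rx": 0,"ry": 0,"rz": 0.747,"fingers": -1},{"x": -481,"y": -413,"z": 50,"rx": 0,"ry": 0,"rz": 0.747,"fingers": -1},{"x": -481,"y": -413,"z": 50,"rx": 0,"ry": 0,"rz": 0.747,"fingers": -1}]'

```text
time_s: 2.02
tool_pos: [0.5326, 0.0613, 0.1806]
tool_rot: [180.0, -0.0, 117.5]
force: [-1.0, -0.2, 0.5]
grip_width: 0.0874
grasp_force: 0.0
```

```bash
python3 go.py 0 41 86
```

```text
t 2.025 unit-frame tcp mm [  0.9  42.9 180.6] rot [ 1.7998e+02 -3.0000e-02  1.1752e+02] F [-1.  -0.2  0.5] w 0.08740466052251954 0.0
world target [0.53263181 0.05920043 0.086     ] shift mm [-2.  -0.9 94.6] rotvec [ 0.0003 -0.0005  0.0021]
```

Call:
drive_tool --moves '[{"x": -2,"y": -1,"z": 35,"rx": 0,"ry": 0,"rz": 0,"fingers": -1},{"x": -2,"y": -1,"z": 65,"rx": 0,"ry": 0,"rz": 0,"fingers": -0.4},{"x": -2,"y": -1,"z": 85,"rx": 0,"ry": 0,"rz": 0,"fingers": -0.1},{"x": -2,"y": -1,"z": 94,"rx": 0,"ry": 0,"rz": 0,"fingers": -0.1},{"x": -2,"y": -1,"z": 94,"rx": 0,"ry": 0,"rz": 0,"fingers": -0.1},{"x": -2,"y": -1,"z": 94,"rx": 0,"ry": 0,"rz": 0,"fingers": -0.1},{"x": -2,"y": -1,"z": 94,"rx": 0,"ry": 0,"rz": 0,"fingers": -0.1}]' --force 10

```text
time_s: 2.9
tool_pos: [0.5336, 0.0579, 0.0875]
tool_rot: [179.9, 0.0, 117.4]
force: [-0.3, 0.4, -0.5]
grip_width: 0.0484
grasp_force: 0.0
```

```bash
python3 go.py 0 41 86; python3 - <<'E'
from h import *
c=snap('scene','s3.png'); a=c['image'][160:255,270:390,::-1]
t=snap('top','t3.png')['image'][140:245,240:370,::-1]
cv2.imwrite('pics/s3c.png',np.hstack([cv2.resize(x,(395,400),interpolation=cv2.INTER_CUBIC) for x in(a,t)]))
E
```

```text
t 2.9 unit-frame tcp mm [ 0.3 39.4 87.5] rot [1.7990e+02 1.0000e-02 1.1739e+02] F [-0.3  0.4 -0.5] w 0.04837565009982513 0.0
world target [0.53263181 0.05920043 0.086     ] shift mm [ 1.6 -0.3  1.5] rotvec [ 0.0018  0.0002 -0.0001]
```

View pics/s3c.png

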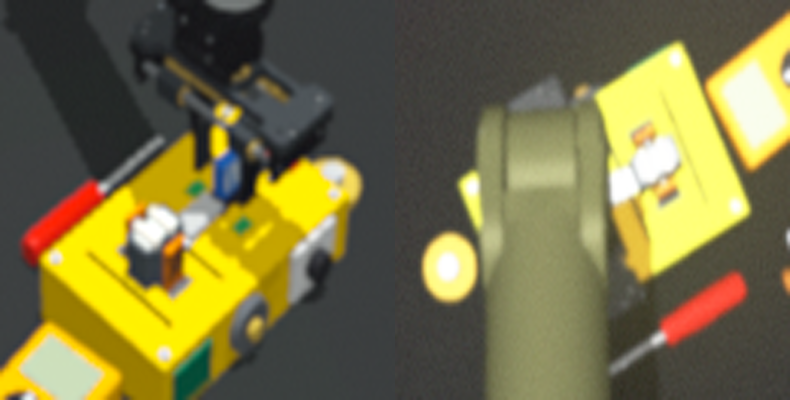

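The fin at (228,175) in the left half stands between the two fingers. Next I close on it and slide.

Call:
drive_tool --moves '[{"x": 0,"y": 0,"z": 1,"rx": 0,"ry": 0,"rz": 0,"fingers": 1},{"x": 0,"y": 0,"z": 1,"rx": 0,"ry": 0,"rz": 0,"fingers": 1},{"x": 0,"y": 0,"z": 1,"rx": 0,"ry": 0,"rz": 0,"fingers": 1},{"x": 0,"y": 0,"z": 1,"rx": 0,"ry": 0,"rz": 0,"fingers": 1},{"x": 0,"y": 0,"z": 1,"rx": 0,"ry": 0,"rz": 0,"fingers": 1},{"x": 0,"y": 0,"z": 1,"rx": 0,"ry": 0,"rz": 0,"fingers": 1}]'

```text
time_s: 3.75
tool_pos: [0.5339, 0.0582, 0.0857]
tool_rot: [179.9, 0.0, 117.4]
force: [5.1, 2.5, -3.6]
grip_width: 0.0138
grasp_force: 10.0
```

```bash
python3 go.py 0 81 86
```

```text
t 3.75 unit-frame tcp mm [ 0.7 39.6 85.7] rot [1.7987e+02 3.0000e-02 1.1741e+02] F [ 5.1  2.5 -3.6] w 0.013766239423207363 9.999843442928977
world target [0.51422382 0.09471305 0.086     ] shift mm [41.4 -0.7 -0.3] rotvec [0.0022 0.0005 0.0002]
```

Call:
drive_tool --moves '[{"x": 4,"y": 1,"z": 0,"rx": 0,"ry": 0,"rz": 0,"fingers": 1},{"x": 9,"y": 1,"z": 0,"rx": 0,"ry": 0,"rz": 0,"fingers": 1},{"x": 14,"y": 1,"z": 0,"rx": 0,"ry": 0,"rz": 0,"fingers": 1},{"x": 19,"y": 1,"z": 0,"rx": 0,"ry": 0,"rz": 0,"fingers": 1},{"x": 24,"y": 1,"z": 0,"rx": 0,"ry": 0,"rz": 0,"fingers": 1},{"x": 29,"y": 1,"z": 0,"rx": 0,"ry": 0,"rz": 0,"fingers": 1},{"x": 33,"y": 1,"z": 0,"rx": 0,"ry": 0,"rz": 0,"fingers": 1},{"x": 36,"y": 1,"z": 0,"rx": 0,"ry": 0,"rz": 0,"fingers": 1},{"x": 36,"y": 1,"z": 0,"rx": 0,"ry": 0,"rz": 0,"fingers": 1},{"x": 36,"y": 1,"z": 0,"rx": 0,"ry": 0,"rz": 0,"fingers": 1}]' --force 12

```text
time_s: 5.0
tool_pos: [0.5171, 0.0907, 0.0857]
tool_rot: [180.0, -0.1, 117.4]
force: [2.2, 1.9, 0.3]
grip_width: 0.0138
grasp_force: 12.0
```

```bash
python3 go.py 0 81 86
```

```text
t 5.0 unit-frame tcp mm [ 0.7 76.1 85.7] rot [ 1.7999e+02 -5.0000e-02  1.1740e+02] F [2.2 1.9 0.3] w 0.01375348542040168 12.00007255654782
world target [0.51422382 0.09471305 0.086     ] shift mm [ 4.9 -0.7 -0.3] rotvec [ 0.0001 -0.0009 -0.    ]
```

Not at the stop yet, so I push on until the force rises.

Call:
drive_tool --moves '[{"x": 2,"y": 0,"z": 0,"rx": 0,"ry": 0,"rz": 0,"fingers": 1},{"x": 4,"y": 0,"z": 0,"rx": 0,"ry": 0,"rz": 0,"fingers": 1},{"x": 6,"y": 0,"z": 0,"rx": 0,"ry": 0,"rz": 0,"fingers": 1},{"x": 6,"y": 0,"z": 0,"rx": 0,"ry": 0,"rz": 0,"fingers": 1},{"x": 6,"y": 0,"z": 0,"rx": 0,"ry": 0,"rz": 0,"fingers": 1}]'

```text
time_s: 5.62
tool_pos: [0.5151, 0.0946, 0.0857]
tool_rot: [180.0, 0.1, 117.4]
force: [5.6, -2.4, 0.1]
grip_width: 0.0137
grasp_force: 12.0
```

```bash
python3 go.py 0 81 86
```

```text
t 5.625 unit-frame tcp mm [ 0.7 80.5 85.7] rot [1.7996e+02 8.0000e-02 1.1736e+02] F [ 5.6 -2.4  0.1] w 0.013657658133404292 12.000071494840086
world target [0.51422382 0.09471305 0.086     ] shift mm [ 0.5 -0.7 -0.3] rotvec [ 0.0007  0.0015 -0.0007]
```

Call:
drive_tool --moves '[{"x": 2,"y": 0,"z": 0,"rx": 0,"ry": 0,"rz": 0,"fingers": 1},{"x": 4,"y": 0,"z": 0,"rx": 0,"ry": 0,"rz": 0,"fingers": 1},{"x": 4,"y": 0,"z": 0,"rx": 0,"ry": 0,"rz": 0,"fingers": 1},{"x": 4,"y": 0,"z": 0,"rx": 0,"ry": 0,"rz": 0,"fingers": 1}]'

```text
time_s: 6.12
tool_pos: [0.515, 0.0947, 0.0857]
tool_rot: [179.9, 0.4, 117.2]
force: [9.7, -7.2, -3.4]
grip_width: 0.0144
grasp_force: 12.0
```

```bash
python3 go.py 0 81 86
```

```text
t 6.125 unit-frame tcp mm [ 0.7 80.7 85.7] rot [179.9    0.37 117.24] F [ 9.7 -7.2 -3.4] w 0.014407701431764312 11.999819943448529
world target [0.51422382 0.09471305 0.086     ] shift mm [ 0.3 -0.7 -0.3] rotvec [ 0.0018  0.0064 -0.0028]
```

The grip is at the stop: the force is rising with no further travel. I relax, open, lift and go over the carrier.

Call:
drive_tool --moves '[{"x": -4,"y": 1,"z": 0,"rx": 0,"ry": 0,"rz": 0,"fingers": 1},{"x": -4,"y": 1,"z": 0,"rx": 0,"ry": 0,"rz": 0,"fingers": -0.3},{"x": -4,"y": 1,"z": 0,"rx": 0,"ry": 0,"rz": 0,"fingers": -0.3},{"x": -4,"y": 1,"z": 0,"rx": 0,"ry": 0,"rz": 0,"fingers": -0.3},{"x": -4,"y": 1,"z": -30,"rx": 0,"ry": 0,"rz": 0,"fingers": -1},{"x": -4,"y": 1,"z": -65,"rx": 0,"ry": 0,"rz": 0,"fingers": -1},{"x": -34,"y": 1,"z": -75,"rx": 0,"ry": 0,"rz": 0,"fingers": -1},{"x": -74,"y": 1,"z": -75,"rx": 0,"ry": 0,"rz": 0,"fingers": -1},{"x": -114,"y": 1,"z": -75,"rx": 0,"ry": 0,"rz": 0,"fingers": -1},{"x": -140,"y": 1,"z": -75,"rx": 0,"ry": 0,"rz": 0,"fingers": -1},{"x": -145,"y": 1,"z": -75,"rx": 0,"ry": 0,"rz": 0,"fingers": -1},{"x": -145,"y": 1,"z": -75,"rx": 0,"ry": 0,"rz": 0,"fingers": -1},{"x": -145,"y": 1,"z": -75,"rx": 0,"ry": 0,"rz": 0,"fingers": -1},{"x": -145,"y": 1,"z": -75,"rx": 0,"ry": 0,"rz": 0,"fingers": -1}]'

```text
time_s: 7.88
tool_pos: [0.58, -0.0279, 0.1606]
tool_rot: [180.0, -0.0, 117.5]
force: [0.9, -0.4, -0.8]
grip_width: 0.087
grasp_force: 0.0
```

```bash
python3 go.py 1.5 -60 74; python3 - <<'E'
from h import *
c=snap('scene','s4.png'); a=c['image'][160:255,270:390,::-1]
t=snap('top','t4.png')['image'][140:245,240:370,::-1]
cv2.imwrite('pics/s4c.png',np.hstack([cv2.resize(x,(395,400),interpolation=cv2.INTER_CUBIC) for x in(a,t)]))
E
```

```text
t 7.875 unit-frame tcp mm [  2.  -58.1 160.6] rot [ 1.7999e+02 -4.0000e-02  1.1750e+02] F [ 0.9 -0.4 -0.8] w 0.08703694089703928 0.0
world target [ 0.58044371 -0.02977862  0.074     ] shift mm [-1.9 -0.5 86.6] rotvec [ 0.0002 -0.0006  0.0017]
```

View pics/s4c.png

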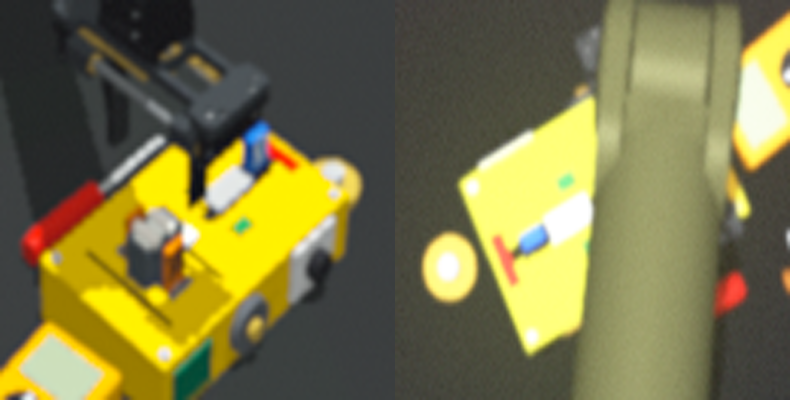

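The isolator fin at (257,145) left / (535,238) right is at the red bar, and the carrier's shoulder is free. Now I descend over the catches.

Call:
drive_tool --moves '[{"x": -2,"y": -0.5,"z": 30,"rx": 0,"ry": 0,"rz": 0,"fingers": -1},{"x": -2,"y": -0.5,"z": 60,"rx": 0,"ry": 0,"rz": 0,"fingers": -1},{"x": -2,"y": -0.5,"z": 76,"rx": 0,"ry": 0,"rz": 0,"fingers": -1},{"x": -2,"y": -0.5,"z": 84,"rx": 0,"ry": 0,"rz": 0,"fingers": -1},{"x": -2,"y": -0.5,"z": 86,"rx": 0,"ry": 0,"rz": 0,"fingers": -1},{"x": -2,"y": -0.5,"z": 86,"rx": 0,"ry": 0,"rz": 0,"fingers": -1},{"x": -2,"y": -0.5,"z": 86,"rx": 0,"ry": 0,"rz": 0,"fingers": -1}]'

```text
time_s: 8.85
tool_pos: [0.5814, -0.0313, 0.0754]
tool_rot: [179.9, 0.0, 117.4]
force: [0.1, 0.4, 0.2]
grip_width: 0.0873
grasp_force: 0.0
```

```bash
python3 go.py 1.5 -60 74; python3 - <<'E'
from h import *
c=snap('scene','s5.png'); a=c['image'][160:255,270:390,::-1]
cv2.imwrite('pics/s5c.png',cv2.resize(a,None,fx=6,fy=6,interpolation=cv2.INTER_CUBIC))
E
```

```text
t 8.85 unit-frame tcp mm [  1.6 -61.8  75.4] rot [1.7991e+02 3.0000e-02 1.1739e+02] F [0.1 0.4 0.2] w 0.08725238678965722 0.0
world target [ 0.58044371 -0.02977862  0.074     ] shift mm [ 1.8 -0.1  1.4] rotvec [ 0.0015  0.0005 -0.0002]
```

View pics/s5c.png

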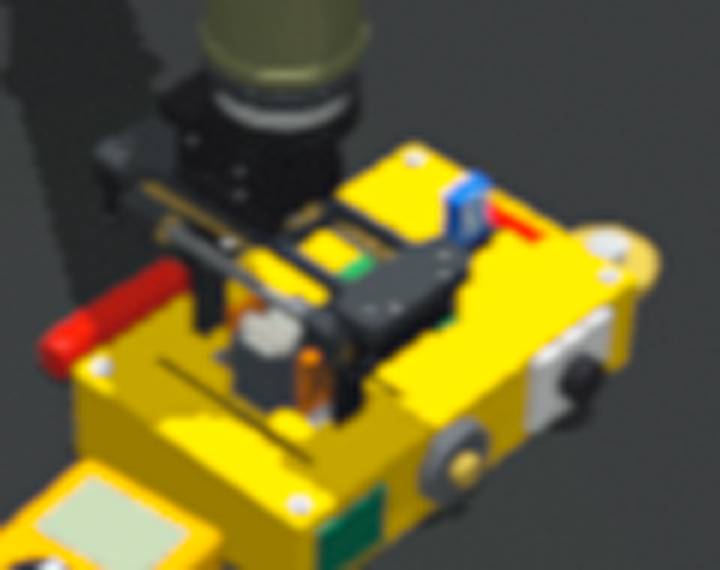

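The fingers at (207,315) and (347,395) straddle both catches, at (243,315) and (312,378). I pinch now.

Call:
drive_tool --moves '[{"x": 1.5,"y": 0,"z": 1,"rx": 0,"ry": 0,"rz": 0,"fingers": -0.3},{"x": 1.5,"y": 0,"z": 1,"rx": 0,"ry": 0,"rz": 0,"fingers": 0},{"x": 1.5,"y": 0,"z": 1,"rx": 0,"ry": 0,"rz": 0,"fingers": 1},{"x": 1.5,"y": 0,"z": 1,"rx": 0,"ry": 0,"rz": 0,"fingers": 1},{"x": 1.5,"y": 0,"z": 1,"rx": 0,"ry": 0,"rz": 0,"fingers": 1},{"x": 1.5,"y": 0,"z": 1,"rx": 0,"ry": 0,"rz": 0,"fingers": 1},{"x": 1.5,"y": 0,"z": 1,"rx": 0,"ry": 0,"rz": 0,"fingers": 1}]' --force 22

```text
time_s: 9.78
tool_pos: [0.5802, -0.03, 0.0739]
tool_rot: [180.0, 0.0, 117.4]
force: [-1.9, 0.4, 3.0]
grip_width: 0.0381
grasp_force: 22.0
```

```bash
python3 go.py 1.5 -60 204
```

```text
t 9.775 unit-frame tcp mm [  1.1 -60.1  73.9] rot [179.98   0.   117.38] F [-1.9  0.4  3. ] w 0.03807293427097688 22.000366151332855
world target [ 0.58044371 -0.02977862  0.204     ] shift mm [ 1.000e-01  4.000e-01 -1.301e+02] rotvec [ 0.0003  0.0001 -0.0003]
```

Both catches are at their stops (38 mm wide). I start the lift gently.

Call:
drive_tool --moves '[{"x": 0,"y": 0,"z": -3,"rx": 0,"ry": 0,"rz": 0,"fingers": 1},{"x": 0,"y": 0,"z": -6,"rx": 0,"ry": 0,"rz": 0,"fingers": 1},{"x": 0,"y": 0,"z": -10,"rx": 0,"ry": 0,"rz": 0,"fingers": 1},{"x": 0,"y": 0,"z": -10,"rx": 0,"ry": 0,"rz": 0,"fingers": 1}]'

```text
time_s: 10.28
tool_pos: [0.5803, -0.0299, 0.0839]
tool_rot: [180.0, 0.0, 117.4]
force: [0.2, -0.4, -2.0]
grip_width: 0.0378
grasp_force: 22.0
```

```bash
python3 go.py 1.5 -60 204
```

```text
t 10.275 unit-frame tcp mm [  1.3 -60.1  83.9] rot [1.7996e+02 1.0000e-02 1.1739e+02] F [ 0.2 -0.4 -2. ] w 0.037780004629090085 21.999723315238953
world target [ 0.58044371 -0.02977862  0.204     ] shift mm [   0.     0.3 -120.1] rotvec [ 0.0007  0.0002 -0.0001]
```

The carrier is rising freely; the force shows only its 2 N weight. I continue to 130 mm.

Call:
drive_tool --moves '[{"x": 0,"y": 0,"z": -5,"rx": 0,"ry": 0,"rz": 0,"fingers": 1},{"x": 0,"y": 0,"z": -12,"rx": 0,"ry": 0,"rz": 0,"fingers": 1},{"x": 0,"y": 0,"z": -22,"rx": 0,"ry": 0,"rz": 0,"fingers": 1},{"x": 0,"y": 0,"z": -34,"rx": 0,"ry": 0,"rz": 0,"fingers": 1},{"x": 0,"y": 0,"z": -48,"rx": 0,"ry": 0,"rz": 0,"fingers": 1},{"x": 0,"y": 0,"z": -63,"rx": 0,"ry": 0,"rz": 0,"fingers": 1},{"x": 0,"y": 0,"z": -78,"rx": 0,"ry": 0,"rz": 0,"fingers": 1},{"x": 0,"y": 0,"z": -92,"rx": 0,"ry": 0,"rz": 0,"fingers": 1},{"x": 0,"y": 0,"z": -104,"rx": 0,"ry": 0,"rz": 0,"fingers": 1},{"x": 0,"y": 0,"z": -113,"rx": 0,"ry": 0,"rz": 0,"fingers": 1},{"x": 0,"y": 0,"z": -118,"rx": 0,"ry": 0,"rz": 0,"fingers": 1},{"x": 0,"y": 0,"z": -120,"rx": 0,"ry": 0,"rz": 0,"fingers": 1},{"x": 0,"y": 0,"z": -120,"rx": 0,"ry": 0,"rz": 0,"fingers": 1},{"x": 0,"y": 0,"z": -120,"rx": 0,"ry": 0,"rz": 0,"fingers": 1},{"x": 0,"y": 0,"z": -120,"rx": 0,"ry": 0,"rz": 0,"fingers": 1},{"x": 0,"y": 0,"z": -120,"rx": 0,"ry": 0,"rz": 0,"fingers": 1}]'

```text
time_s: 12.28
tool_pos: [0.58, -0.0299, 0.2034]
tool_rot: [-180.0, -0.0, 117.4]
force: [0.6, -0.4, -2.0]
grip_width: 0.0384
grasp_force: 22.0
```

```bash
python3 go.py 1.5 -60 204; python3 - <<'E'
from h import *
c=snap('scene','s6.png'); a=c['image'][120:255,250:410,::-1]
cv2.imwrite('pics/s6c.png',cv2.resize(a,None,fx=4.4,fy=4.4,interpolation=cv2.INTER_CUBIC))
E
```

```text
t 12.275 unit-frame tcp mm [  1.  -59.9 203.4] rot [-1.7999e+02 -1.0000e-02  1.1739e+02] F [ 0.6 -0.4 -2. ] w 0.03842065064352092 21.99972778558731
world target [ 0.58044371 -0.02977862  0.204     ] shift mm [-0.1  0.5 -0.6] rotvec [-0.0001 -0.0001 -0.0002]
```

View pics/s6c.png

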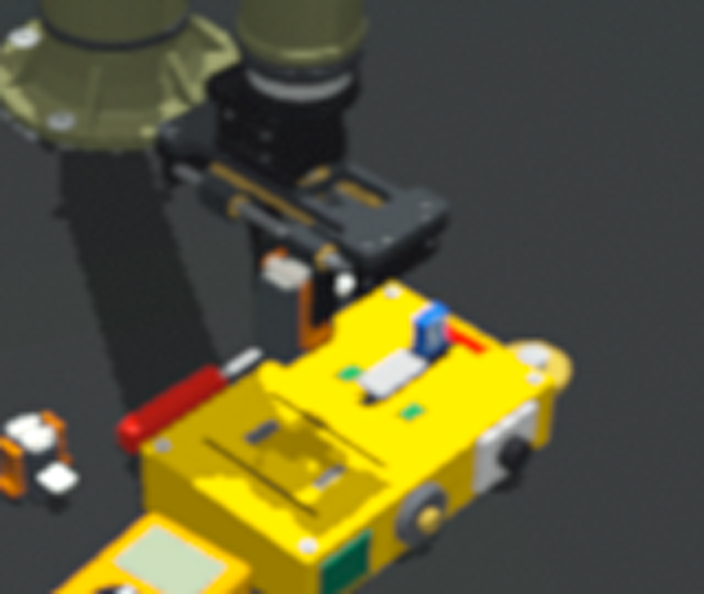

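The carrier hangs upright in the pinched catches at (285,310). The socket is empty, and the isolator at (432,330) is at the red bar. I hand in.

```bash
python3 -c "
from cell import workorder
print(workorder.sign_off())"
```

```text
the job is handed in; nothing more can be done
None
```

The isolator is at its stop by the red bar, and the carrier is out of its socket. It is held by both pinched catches, level and still, with its underside about 10 cm above the unit's top, and the job was handed in at about 12 s; the sign-off gave no verdict.

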